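# Clamp the test panel with the two cam screws

### The arm

A 7-joint arm with a two-finger parallel gripper is mounted at the origin on the work surface. World frame = base frame: x ahead of the robot, y to its left, z up, the work surface at z = 0. Lengths are in m, angles in degrees, forces in N, time in s.
With the tool pointing down it reaches from about 0.4 to 0.875 m from the base axis. Payload 6.5 kg.
Tool frame: the origin (TCP) lies at the very end of the fingers, on their centre line; the grasp point (between the pads) lies 19 mm behind it; z points along the fingers, y is the direction in which the jaws open and shut (so a half turn about z gives the same grasp; the last joint's range is limited). The gripper opens to 88 mm and grips with 3 to 60 N. Pads are 18 mm wide; open, the fingers measure 123 mm over their backs; the gripper's body (75 mm by 187 mm) begins 45 mm behind the grasp point.
Start: joints at [66.91, 30.733, -0.252, 88.115, 0.149, 61.152, -4.079], TCP at [0.215, -0.613, 0.239] pointing down, gripper open.
Joint ranges: [-154.64, 154.64], [-21.42, 123.67], [-72.66, 72.17], [13.99, 137.28], [-74.86, 254.86], [10.95, 109.41], [-158.01, 158.01]. Speed limits (degrees/s): [136.94, 136.94, 180, 180, 180, 180, 180].

### API

Orientations are given as [roll, pitch, yaw] about the fixed x, y, z axes, in that order (R = Rz(yaw) Ry(pitch) Rx(roll)).
In Python, from plant import telemetry, get_image, manip gives the robot as it stands.
- The arm moves only by the tool play_rows, never from a script. Its argument "commands" is one flat list of numbers, 5 for each row, row after row: the shift along the world's x, y, z in units of 40 mm (1.0 is 40 mm), then the turn about the world's z in units of 6 degrees (1.0 is 6 degrees), then the gripper's target within -1 to 1 (fully open at 1, half-way at 0, shut at -1). A call has 1 to 20 rows; each row is the pose to reach, as a shift and turn from the pose measured when the call began; what a row does not reach only later rows make up. A row lasts 1/8 s, in which the tool goes at most 62.5 mm and 10.7 degrees, less where a joint would pass 70% of its speed; a pose out of reach is approached as far as the arm can. A call with a gripper value outside its range is refused whole. The fingers move at their own pace and stop on an object; the grip force is fixed at half the most. Time passes only in rows, so rows that repeat a pose let the fingers close. It gives the time, the measured TCP pose, the force and the opening at its end, in the units of the state.
- telemetry.observe(): the state, without advancing time (a new reading comes with each control period).
- get_image(name): name is "side" or "top"; returns a dict with "color" (480x640x3 uint8, blue, green, red), "fx", "fy", "cx", "cy" (pixels), "world_from_camera" (4x4, takes a point from camera to world coordinates). Camera axes: x right, y up, looking along -z (the intrinsics and any distortion apply to the point x, -y, -z); pixel columns grow to the right and rows downward; lengths in m; the calibration is good to about 2 mm. A picture is of the moment at which its call begins. There is no depth.
- manip.job_done(): hands the job in, once; it reports no verdict.
The state is a dict: "clock": time; "q": joint angles; "joint_velocities": joint speeds; "joint_efforts": joint torques, N m; "ee_pos": TCP position; "tool_rot": TCP orientation; "contact_force": force on the tool from outside, world axes, zero at the start; "wrist_torque": the same for the moment, N m; "opening": finger opening in m.
Only numpy, scipy, OpenCV 4.12 (cv2) and the standard library are available. Lean on these libraries where they do the work, as an engineer would, in place of code of your own. Each camera call takes 0.05 s, during which the arm holds its last target. There are 200 camera calls.

### The job

Take the red T-handle key from its blue stand and, with the key, turn both cam clamp screws of the fixture clockwise until each cam holds the brown test panel firmly against the stop screw opposite it, without overtightening; keep your fingers off the cams. Then hang the key back in the stand, and leave the green bin, the green bowl and the yellow clamp where they are.

Things in the scene. Friction and masses are not known exactly. Their poses are not given: they have to be found in the camera images.
- key: T-handle key, 300 g, hanging upright in the stand. Origin at the very end of its square tip, on its axis; z up the key, x along the T-bar. Heights from the origin in mm: tapered lead, 8 mm square widening to 14 mm, to 4.5; drive square 14 x 14 mm, flats facing x and y, to 18; round shank, 14 mm in diameter, to 76; collar, 40 mm in diameter, to 81; red handle to 119.
- key_grip (a point): Where to grip the key: on its axis, 103 mm above the tip's end; axes as key. The hub here is 32 mm (x) by 18 mm (y), from 81 to 119 mm above the tip's end, with flat sides: close the fingers along y. Its upper part carries the T-bar, 100 mm (x) by 18 mm (y), from 101 to 119 mm.
- key_collar (a point): Point on the key's axis at the underside of its collar, 76 mm above the tip's end; axes as key.
- stand_hole (a point): Centre of the 27 mm round hole in the top plate of the blue sheet-metal stand, on the plate's upper face, 95 mm above the bench; plate 70 mm (x) by 100 mm (y), 5 mm thick, fixed. The key hangs in it by its collar, tip 19 mm above the bench; it lifts straight out and may be hung back at any yaw.
- fixture: Aluminium base plate 185 x 250 x 20 mm, bolted down. Origin at bench level under the panel's nominal place; z up. Stop screws on its -x side, cams on its +x side (axes at x = +61.5 mm), each at y = +55 mm (left) and -55 mm (right). A fixed end stop at its +y end: clockwise cams drag the panel that way, so the right is tightened first; the second can slacken the first a little.
- panel: Loose brown perforated panel 90 mm (x) by 170 mm (y) by 12 mm, about 280 g, lying on the base plate between stops and cams with a few millimetres of play. Origin at the centre of its underside, axes nearly as the fixture's.
- cam_left: Left cam clamp screw, at fixture y = +55 mm. Origin on its fixed upright axis, on the base plate's upper face (20 mm up); z up. Brass cam, 32 mm in diameter, z = 1 to 13 mm, 5 mm off the axis; x points to its high lobe (black dot). Open = lobe along fixture +x; starts 10 to 40 degrees clockwise of open. Turns clockwise from above, to 166 degrees past open at most; stays where left.
- cam_left_socket (a point): Mouth centre of the square socket in the left cam screw's square steel head (27 x 27 mm, centred on the turning axis), 45.5 mm above the bench; axes as cam_left. Socket 15.5 x 15.5 mm, flats facing x and y, 12.5 mm deep, no chamfer. Turns freely at 0.15 N m; the cam takes up the panel's play by some 75 to 115 degrees past open, depending on how the stops are set.
- cam_right: Right cam clamp screw, at fixture y = -55 mm. Origin on its fixed upright axis, on the base plate's upper face (20 mm up); z up. Brass cam, 32 mm in diameter, z = 1 to 13 mm, 5 mm off the axis; x points to its high lobe (black dot). Open = lobe along fixture +x; starts 10 to 40 degrees clockwise of open. Turns clockwise from above, to 166 degrees past open at most; stays where left.
- cam_right_socket (a point): Mouth centre of the square socket in the right cam screw's square steel head (27 x 27 mm, centred on the turning axis), 45.5 mm above the bench; axes as cam_right. Socket 15.5 x 15.5 mm, flats facing x and y, 12.5 mm deep, no chamfer. Either cam: once the play is taken up, a firm hold takes 10 to 30 degrees more and 0.4 N m at the key; 0.65 N m or more overtightens it.
- stop_left: Left stop screw, 10 mm in diameter, along fixture x, its round nose at its origin: fixture x = -45 mm give or take 1.6 mm, y = +55 mm, 26.5 mm above the bench. Opposite the left cam. Locked: it does not move.
- stop_right: Right stop screw, at fixture y = -55 mm, opposite the right cam; the same as stop_left but set separately.
- bin: Open green parts bin 130 x 100 x 55 mm, loose. Origin at the centre of its underside. Leave alone.
- bowl: Green plastic bowl, 120 mm across the rim, 35 mm high, loose. Origin at the centre of its underside. Leave alone.
- clamp: Yellow L-shaped corner clamp, about 90 x 95 x 33 mm, loose. Origin at its underside near the middle. Leave alone.
Things that resemble listed ones, but are neither listed nor needed, are in the scene too. What is meant by the panel is not orange, purple or white, and is the larger of those in its own colour.

How it is judged:
By the outcome, as a careful person would: the job done as asked, in the order asked, and still so for the second after the job is handed in, with the robot touching nothing.
It also fails if it takes over 69 s, if anything falls off the work surface, if the arm or the gripper's body presses on something with over 40 N, if the wrist force passes 120 N, or if a joint passes its speed limit or range.

## Working session

There is one attempt and no reset: what is moved stays moved. The work goes in short steps, Python scripts to look and compute and a tool call to move; the robot and the scene stay as the last step left them, time stands still between calls to the robot, and variables do not carry over. Pictures are saved under pics/ and viewed, about 8 in all and at most 12, crops included, and the job is handed in when it is done.

Besides the shell and the picture viewer there is one more tool, called after "Emit:" by a JSON object that holds its "method" and its "body". play_rows: Moves the arm, as the interface text tells. Its arguments: {"type":"object","properties":{"commands":{"type":"array"}},"required":["commands"]}

```bash
mkdir -p pics; cat > h.py <<'E'
import numpy as np, cv2
from plant import telemetry, get_image, manip
def snap(name,fn=None):
    d=get_image(name)
    if fn: cv2.imwrite('pics/'+fn,d['color'])
    return d
def ray(d,u,v):
    x=(u-d['cx'])/d['fx']; y=(v-d['cy'])/d['fy']
    T=np.array(d['world_from_camera']); 
    return T[:3,3], T[:3,:3]@np.array([x,-y,-1.])
def onz(d,u,v,z):
    o,r=ray(d,u,v); return o+r*(z-o[2])/r[2]
def proj(d,p):
    T=np.array(d['world_from_camera']); c=T[:3,:3].T@(np.array(p)-T[:3,3])
    return d['cx']+d['fx']*c[0]/-c[2], d['cy']+d['fy']*(-c[1])/-c[2]
E
python3 - <<'E'
from h import *
for n in('top','side'):
    d=snap(n,n+'0.png'); print(n,{k:(v if k!='color' else 0) for k,v in d.items()})
print(telemetry.observe())
E
```

```text
top {'color': 0, 'fx': 440.59711524143313, 'fy': 440.59711524143313, 'cx': 320.7136491320048, 'cy': 238.2599957584759, 'world_from_camera': array([[ 0.02465418,  0.99281352, -0.11710459,  0.47902049],
       [-0.9996605 ,  0.02547135,  0.00548652, -0.00622724],
       [ 0.0084299 ,  0.11692957,  0.99310443,  0.90986961],
       [ 0.        ,  0.        ,  0.        ,  1.        ]])}
side {'color': 0, 'fx': 450.80240510065016, 'fy': 450.80240510065016, 'cx': 308.73393838406014, 'cy': 239.7193172681294, 'world_from_camera': array([[-0.74652051,  0.43347022, -0.50478778,  0.13782684],
       [-0.66530969, -0.47675499,  0.57451518,  0.48162751],
       [ 0.00837513,  0.76472757,  0.64429931,  0.60085139],
       [ 0.        ,  0.        ,  0.        ,  1.        ]])}
{'clock': 0.1, 'q': array([66.90932166, 30.77425756, -0.25389608, 88.1652375 ,  0.14913961,
       61.1509991 , -4.08138921]), 'joint_velocities': array([ 0.00530252, -0.10538062,  0.10544651, -0.17274387, -0.01314964,
       -0.06728622,  0.0380174 ]), 'joint_efforts': array([ 2.76445404e-03, -5.72084498e+01,  9.94523428e-01, -2.52229339e+01,
       -5.60123229e-02,  1.34915218e-02,  4.01132252e-05]), 'ee_pos': array([ 0.21460851, -0.61296069,  0.23791293]), 'tool_rot': array([-1.79910107e+02,  7.02557413e-03,  1.92996054e+01]), 'contact_force': array([ 0.65005231, -0.62690008, -0.45409968]), 'wrist_torque': array([-0.02606271,  0.03981454,  0.02086125]), 'opening': 0.08819878896269227}
```

View pics/top0.png

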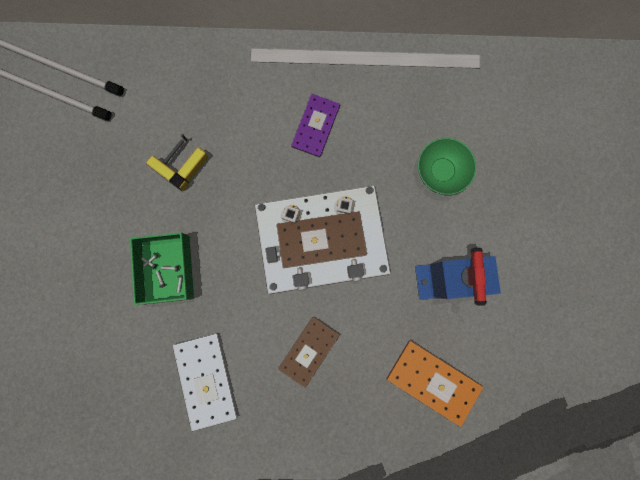

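View pics/side0.png

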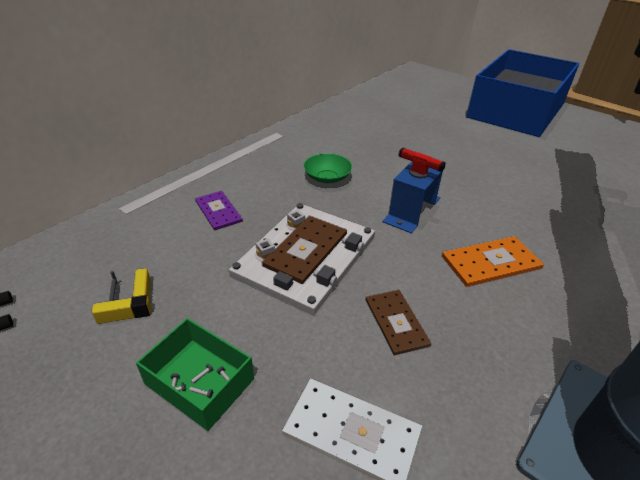

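```bash
cat > m.py <<'E'
from h import *
d=snap('top'); im=d['color']; s=snap('side')
hsv=cv2.cvtColor(im,cv2.COLOR_BGR2HSV)
def redrect(d,z):
    hs=cv2.cvtColor(d['color'],cv2.COLOR_BGR2HSV)
    m=(((hs[...,0]<8)|(hs[...,0]>172))&(hs[...,1]>170)&(hs[...,2]>60)).astype(np.uint8)
    cs=cv2.findContours(m,0,1)[0]; c=max(cs,key=cv2.contourArea)
    return cv2.minAreaRect(c),c
r,c=redrect(d,0); print('red px',r)
P=np.array([onz(d,*p,.138)[:2] for p in c[:,0].astype(float)],np.float32)
print('red world z.138',cv2.minAreaRect(P))
r,_=redrect(s,0); print('side red',r)
# fixture plate
m=((hsv[...,1]<40)&(hsv[...,2]>150)).astype(np.uint8)
m[:180]=0;m[300:]=0;m[:,:240]=0;m[:,400:]=0
m=cv2.morphologyEx(m,cv2.MORPH_OPEN,np.ones((3,3)))
c=max(cv2.findContours(m,0,1)[0],key=cv2.contourArea)
P=np.array([onz(d,*p,.02)[:2] for p in c[:,0].astype(float)],np.float32)
rr=cv2.minAreaRect(P); print('plate',rr, cv2.boxPoints(rr).tolist())
a=cv2.resize(im[185:300,250:395],None,fx=5,fy=5,interpolation=cv2.INTER_CUBIC); cv2.imwrite('pics/cropfix.png',a[:570,:725])
b=cv2.resize(im[240:310,410:510],None,fx=5,fy=5,interpolation=cv2.INTER_CUBIC)
e=cv2.resize(s['color'][140:240,370:460],None,fx=4,fy=4,interpolation=cv2.INTER_CUBIC)
f=np.zeros((400,800,3),np.uint8); f[:350,:430]=b[:,:430]; f[:400,440:800]=e
cv2.imwrite('pics/cropkey.png',f)
E
python3 m.py
```

```text
red px ((479.147216796875, 276.0609130859375), (48.447994232177734, 9.547104835510254), 85.91438293457031)
red world z.138 ((0.5108273029327393, -0.2895607650279999), (0.08410469442605972, 0.01680547185242176), 3.186638116836548)
side red ((419.0500183105469, 162.85000610351562), (41.10960388183594, 18.657434463500977), 18.434947967529297)
plate ((0.5835455656051636, -0.012708336114883423), (0.1831972748041153, 0.24803854525089264), 10.681341171264648) [[0.47054749727249146, 0.09218458831310272], [0.5165205597877502, -0.15155625343322754], [0.6965436339378357, -0.11760126054286957], [0.6505705714225769, 0.1261395812034607]]
```

View pics/cropfix.png

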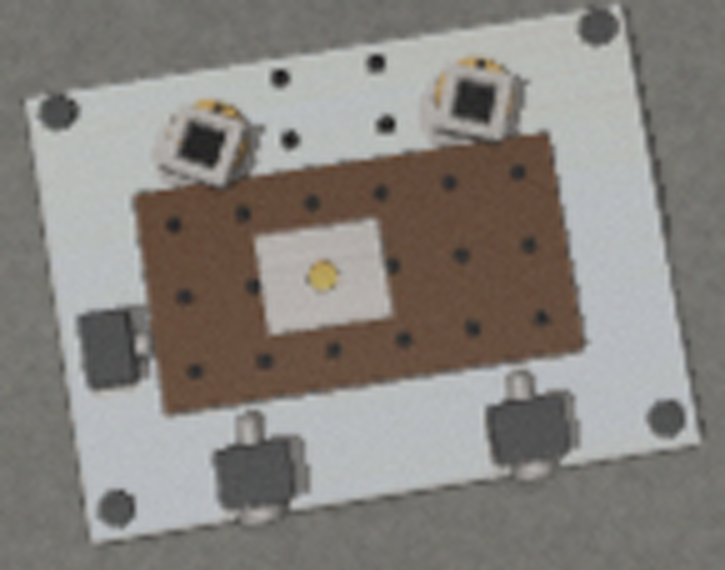

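View pics/cropkey.png

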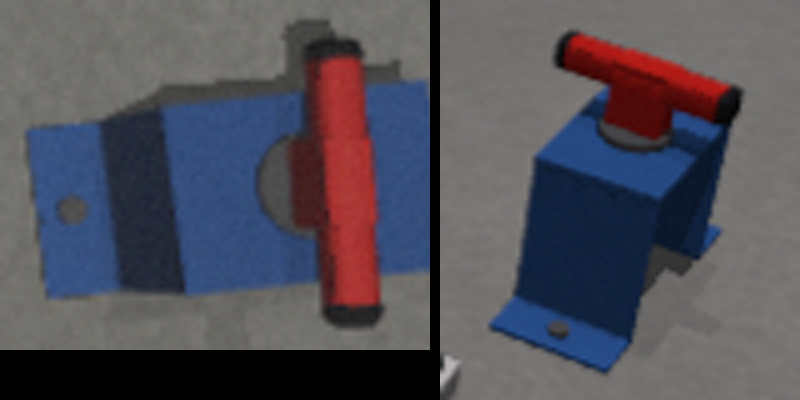

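The fixture crop shows the left socket at about px (291,214), with its lobe dot at (295.6,206). The right socket is at about (344.4,205), with its dot at (346,197.5). In the key crop, the key's bar is centred at about (479,276.5), nearly along world x.

```bash
cat > m2.py <<'E'
from h import *
d=snap('top'); s=snap('side'); g=cv2.cvtColor(d['color'],cv2.COLOR_BGR2GRAY)
ya=np.deg2rad(10.68); ax=np.array([np.cos(ya),np.sin(ya)]); ay=np.array([-ax[1],ax[0]])
K=8
S=[]
for n,u,v,du,dv in(('L',291,213.8,295.6,206),('R',344.4,205.2,346,197.6)):
    x0,y0=int(u)-12,int(v)-12
    a=cv2.resize(g[y0:y0+25,x0:x0+25],None,fx=K,fy=K,interpolation=cv2.INTER_CUBIC)
    m=(a<105).astype(np.uint8)
    lab=cv2.connectedComponents(m)[1]; l=lab[int((v-y0+.5)*K),int((u-x0+.5)*K)]
    c=max(cv2.findContours((lab==l).astype(np.uint8),0,1)[0],key=cv2.contourArea)[:,0]
    W=np.array([onz(d,x0+(p[0]+.5)/K-.5,y0+(p[1]+.5)/K-.5,.0455)[:2] for p in c],np.float32)
    r=cv2.minAreaRect(W); w=np.array(r[0]); S.append(w)
    dot=onz(d,du,dv,.033)[:2]; e=dot-w
    print(n,r,'lobe yaw',np.degrees(np.arctan2(e[1],e[0])),np.hypot(*e),'side px',proj(s,[*w,.0455]))
mid=(S[0]+S[1])/2; dd=S[0]-S[1]; print('dist',np.hypot(*dd),'fix yaw',np.degrees(np.arctan2(dd[1],dd[0]))-90,'origin',mid-ax*.0615)
# full bar (red + black caps): center via cap ends
for u,v in((477,248),(481,305)): print(onz(d,u,v,.131))
# key from the side: red bar ends
print('proj bar top center in side',proj(s,[.511,-.2896,.138]),'top',proj(d,[.511,-.2896,.138]))
# stand plate, z=.095, blue bright
hs=cv2.cvtColor(d['color'],cv2.COLOR_BGR2HSV)
m=((hs[...,0]>100)&(hs[...,0]<125)&(hs[...,1]>120)&(hs[...,2]>90)).astype(np.uint8)
m[:, :443]=0; m[:245]=0;m[310:]=0;
P=np.argwhere(m)[:,::-1].astype(float); c=np.array([onz(d,*p,.095)[:2] for p in P],np.float32)
print('plate',cv2.minAreaRect(c))
m=((hs[...,0]>95)&(hs[...,0]<130)&(hs[...,1]>120)).astype(np.uint8)[245:310,400:510]
cv2.imwrite('pics/sidecrop.png',cv2.resize(s['color'][200:270,240:330],None,fx=6,fy=6,interpolation=cv2.INTER_CUBIC))
E
python3 m2.py
```

```text
L ((0.6290037631988525, 0.05135805159807205), (0.016395125538110733, 0.01602511666715145), 73.22022247314453) lobe yaw -29.642311790770112 0.02039230119594529 side px (np.float64(263.77660419932505), np.float64(243.2333748741377))
R ((0.6495145559310913, -0.05660685896873474), (0.016178065910935402, 0.016308141872286797), 79.98954772949219) lobe yaw -12.02376528922709 0.017566934646862046 side px (np.float64(294.82788119217827), np.float64(213.55053908496214))
dist 0.10989592591267179 fix yaw 10.756665957417724 origin [ 0.57882449 -0.01402181]
[ 0.560542   -0.28918779  0.131     ]
[ 0.46022863 -0.2945229   0.131     ]
proj bar top center in side (np.float64(420.5761488762811), np.float64(154.62280574749792)) top (np.float64(479.15356046560873), np.float64(275.77673591355205))
plate ((0.510213315486908, -0.28983795642852783), (0.06839698553085327, 0.09907377511262894), 7.127403259277344)
```

Emit:
{"method": "play_rows", "body": {"commands": [2,2,-0.3,-0.7,1,4,4.2,-0.6,-1.5,1,6,6.3,-0.9,-2.2,1,7.4,8.07,-0.95,-2.68,1,7.4,8.07,-0.95,-2.68,1,7.4,8.07,-0.95,-2.68,1,7.4,8.07,-0.95,-2.68,1,7.4,8.07,-0.95,-2.68,1,7.4,8.07,-0.95,-2.68,1,7.4,8.07,-0.95,-2.68,1,7.4,8.07,-0.95,-2.68,1,7.4,8.07,-0.95,-2.68,1]}}

```text
clock: 1.8
ee_pos: [0.5102, -0.2913, 0.2005]
tool_rot: [-180.0, 0.0, 3.1]
contact_force: [-1.1, -0.2, 0.2]
opening: 0.0881
```

```bash
python3 - <<'E'
from h import *
o=telemetry.observe(); print({k:np.round(o[k],4).tolist() for k in('clock','q','ee_pos','tool_rot','contact_force','wrist_torque')})
E
```

```text
{'clock': 1.8, 'q': [27.4269, 27.18, -2.7796, 99.8103, 1.5698, 53.059, -62.8521], 'ee_pos': [0.5102, -0.2913, 0.2005], 'tool_rot': [-179.9816, 0.0032, 3.1379], 'contact_force': [-1.0883, -0.2464, 0.2196], 'wrist_torque': [-0.0275, 0.0194, -0.0048]}
```

Emit:
{"method": "play_rows", "body": {"commands": [0,0.03,-1,0,1,0,0.03,-2,0,1,0,0.03,-2.4,0,1,0,0.03,-2.4,0,1,0,0.03,-2.4,0,1,0,0.03,-2.4,0,-1,0,0.03,-2.4,0,-1,0,0.03,-2.4,0,-1,0,0.03,-2.4,0,-1,0,0.03,-2.4,0,-1,0,0.03,-2.4,0,-1,0,0.03,-2.4,0,-1,0,0.03,-2.4,0,-1]}}

```text
clock: 3.42
ee_pos: [0.5102, -0.2904, 0.1045]
tool_rot: [180.0, -0.0, 3.1]
contact_force: [0.2, -0.3, -0.9]
opening: 0.0176
```

Emit:
{"method": "play_rows", "body": {"commands": [0,0,0.7,0,-1,0,0,1.6,0,-1,0,0,2.4,0,-1,0,0,2.4,0,-1,0.6,1,2.4,1.5,-1,1.2,2,2.4,3,-1,1.8,3,2.4,4.5,-1,2.4,4,2.4,6,-1,3,5,2.4,7.5,-1,3.48,5.84,2.4,9,-1,3.48,5.84,2.4,10.5,-1,3.48,5.84,2,12,-1,3.48,5.84,1.6,12.82,-1,3.48,5.84,1.14,12.82,-1,3.48,5.84,1.14,12.82,-1,3.48,5.84,1.14,12.82,-1,3.48,5.84,1.14,12.82,-1]}}

```text
clock: 5.55
ee_pos: [0.65, -0.0567, 0.1509]
tool_rot: [179.9, -0.0, 80.0]
contact_force: [-0.9, 1.1, -3.6]
opening: 0.0179
```

```bash
python3 - <<'E'
from h import *
o=telemetry.observe(); print({k:np.round(o[k],4).tolist() for k in('clock','q','ee_pos','tool_rot','contact_force','wrist_torque')})
s=snap('side'); d=snap('top')
p=o['ee_pos']; 
for z in(.0855,.012):print('side proj tip/..',proj(s,[p[0],p[1],p[2]-z]))
print('socket',proj(s,[.6495,-.0566,.0455]))
a=cv2.resize(s['color'][130:250,240:360],None,fx=5,fy=5,interpolation=cv2.INTER_CUBIC); cv2.imwrite('pics/s1.png',a)
E
```

```text
{'clock': 5.55, 'q': [15.5842, 38.2437, -21.4846, 90.6826, 16.2615, 54.0925, -21.2604], 'ee_pos': [0.65, -0.0567, 0.1509], 'tool_rot': [179.916, -0.0114, 80.0212], 'contact_force': [-0.851, 1.1013, -3.6478], 'wrist_torque': [-0.0012, -0.0984, 0.0152]}
side proj tip/.. (np.float64(294.58143315902873), np.float64(205.53625817253538))
side proj tip/.. (np.float64(294.1276902829749), np.float64(174.38904593205973))
socket (np.float64(294.8307822636763), np.float64(213.55488689689918))
```

View pics/s1.png

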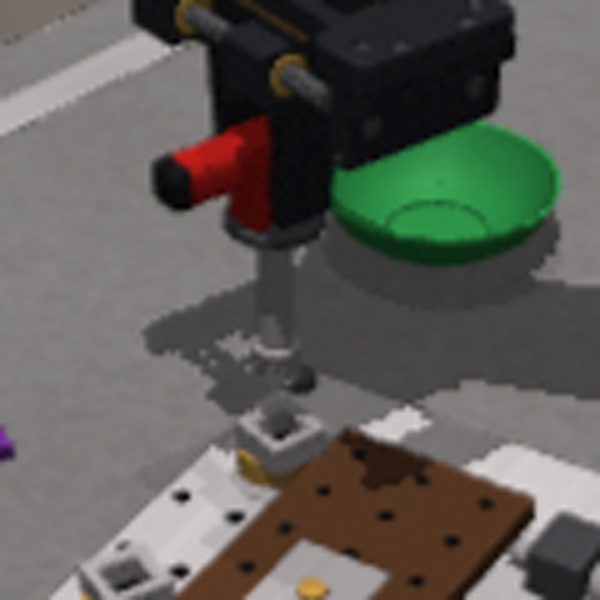

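The side crop shows the key tip at about px (295,204), straight above the right socket at (296,215.6). They line up to about 1 mm, so I'm inserting.

Emit:
{"method": "play_rows", "body": {"commands": [-0.01,0,-0.2,0,-1,-0.01,0,-0.4,0,-1,-0.01,0,-0.5,0,-1,-0.01,0,-0.55,0,-1,-0.01,0,-0.55,0,-1]}}

```text
clock: 6.28
ee_pos: [0.6495, -0.0568, 0.1287]
tool_rot: [179.9, -0.0, 80.0]
contact_force: [-0.2, 1.0, -2.2]
opening: 0.0178
```

Emit:
{"method": "play_rows", "body": {"commands": [0,0,-0.07,0,-1,0,0,-0.14,0,-1,0,0,-0.2,0,-1,0,0,-0.2,0,-1,0,0,-0.2,0,-1]}}

```text
clock: 6.9
ee_pos: [0.6493, -0.0569, 0.1206]
tool_rot: [180.0, 0.0, 80.0]
contact_force: [-0.0, -0.9, -3.5]
opening: 0.0178
```

```bash
cat > t.py <<'E'
from h import *
for i in range(1):
    o=telemetry.observe(); print({k:np.round(o[k],3).tolist() for k in('clock','ee_pos','tool_rot','contact_force','wrist_torque','opening')}, 'q7',round(o['q'][6],1))
E
python3 t.py
```

```text
{'clock': 6.9, 'ee_pos': [0.649, -0.057, 0.121], 'tool_rot': [179.956, 0.005, 80.025], 'contact_force': [-0.047, -0.873, -3.507], 'wrist_torque': [-0.245, -0.027, 0.048], 'opening': 0.018} q7 -22.0
```

Emit:
{"method": "play_rows", "body": {"commands": [0,0,0,-0.8,-1,0,0,0,-1.6,-1,0,0,0,-2.4,-1,0,0,0,-3.2,-1,0,0,0,-4,-1,0,0,0,-4.8,-1,0,0,0,-5.6,-1,0,0,0,-6.4,-1,0,0,0,-7.2,-1,0,0,0,-8,-1,0,0,0,-8,-1]}}

```text
clock: 8.28
ee_pos: [0.6491, -0.0573, 0.1205]
tool_rot: [179.9, 0.0, 32.1]
contact_force: [-0.4, -2.1, -2.8]
opening: 0.0178
```

```bash
python3 t.py
```

```text
{'clock': 8.275, 'ee_pos': [0.649, -0.057, 0.121], 'tool_rot': [179.93, 0.047, 32.075], 'contact_force': [-0.438, -2.112, -2.81], 'wrist_torque': [-0.559, 0.127, 0.032], 'opening': 0.018} q7 -62.8
```

Emit:
{"method": "play_rows", "body": {"commands": [0,0,0,-0.7,-1,0,0,0,-1.4,-1,0,0,0,-2.1,-1]}}

```text
clock: 8.65
ee_pos: [0.6491, -0.0574, 0.1205]
tool_rot: [179.9, 0.0, 19.5]
contact_force: [-0.1, -1.4, -3.1]
opening: 0.0179
```

```bash
python3 t.py; python3 - <<'E'
from h import *
d=snap('top'); s=snap('side')
a=cv2.resize(d['color'][175:275,250:400],None,fx=4,fy=4,interpolation=cv2.INTER_CUBIC)
b=cv2.resize(s['color'][150:280,240:350],None,fx=4,fy=4,interpolation=cv2.INTER_CUBIC)[:520]
cv2.imwrite('pics/s2.png',b)
E
```

```text
{'clock': 8.65, 'ee_pos': [0.649, -0.057, 0.121], 'tool_rot': [179.924, 0.048, 19.47], 'contact_force': [-0.103, -1.352, -3.139], 'wrist_torque': [-0.535, 0.089, 0.131], 'opening': 0.018} q7 -73.5
```

View pics/s2.png

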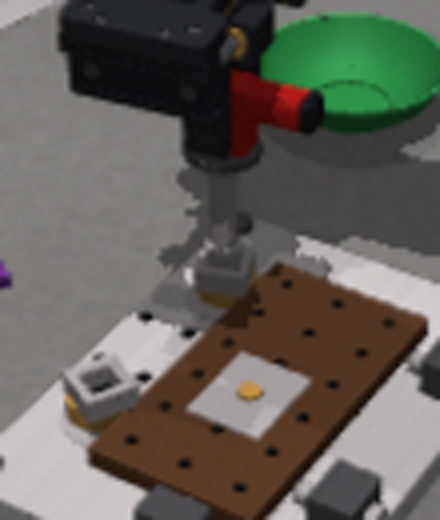

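The side crop shows the key seated in the right socket at about px (295,215), turning with the cam. The torque is still at the free-running level.

Emit:
{"method": "play_rows", "body": {"commands": [0,0,0,-0.4,-1,0,0,0,-0.8,-1,0,0,0,-1.2,-1]}}

```text
clock: 9.12
ee_pos: [0.6491, -0.0574, 0.1205]
tool_rot: [179.9, 0.1, 12.2]
contact_force: [-1.4, -1.7, -3.5]
opening: 0.0177
```

```bash
python3 t.py
```

```text
{'clock': 9.125, 'ee_pos': [0.649, -0.057, 0.121], 'tool_rot': [179.914, 0.055, 12.216], 'contact_force': [-1.361, -1.736, -3.538], 'wrist_torque': [-0.487, 0.095, 0.127], 'opening': 0.018} q7 -79.6
```

Emit:
{"method": "play_rows", "body": {"commands": [0,0,0,-0.4,-1,0,0,0,-0.8,-1,0,0,0,-1.2,-1]}}

```text
clock: 9.5
ee_pos: [0.6491, -0.0574, 0.1205]
tool_rot: [179.9, 0.1, 4.9]
contact_force: [-0.1, -1.6, -3.6]
opening: 0.0175
```

```bash
python3 t.py
```

```text
{'clock': 9.5, 'ee_pos': [0.649, -0.057, 0.121], 'tool_rot': [179.909, 0.055, 4.866], 'contact_force': [-0.062, -1.639, -3.571], 'wrist_torque': [-0.438, 0.076, 0.168], 'opening': 0.018} q7 -85.8
```

Emit:
{"method": "play_rows", "body": {"commands": [0,0,0,-0.4,-1,0,0,0,-0.8,-1]}}

```text
clock: 9.75
ee_pos: [0.6491, -0.0574, 0.1205]
tool_rot: [179.9, 0.1, -0.1]
contact_force: [0.6, -2.4, -3.9]
opening: 0.0179
```

```bash
python3 t.py
```

```text
{'clock': 9.75, 'ee_pos': [0.649, -0.057, 0.121], 'tool_rot': [179.909, 0.055, -0.094], 'contact_force': [0.63, -2.389, -3.905], 'wrist_torque': [-0.472, 0.096, 0.189], 'opening': 0.018} q7 -89.9
```

Emit:
{"method": "play_rows", "body": {"commands": [0,0,0,-0.4,-1,0,0,0,-0.8,-1]}}

```text
clock: 10.0
ee_pos: [0.6491, -0.0574, 0.1205]
tool_rot: [179.9, 0.1, -5.0]
contact_force: [-1.0, -1.9, -3.3]
opening: 0.0177
```

```bash
python3 t.py
```

```text
{'clock': 10.0, 'ee_pos': [0.649, -0.057, 0.121], 'tool_rot': [179.911, 0.053, -5.049], 'contact_force': [-0.966, -1.928, -3.343], 'wrist_torque': [-0.444, 0.136, 0.174], 'opening': 0.018} q7 -94.1
```

Emit:
{"method": "play_rows", "body": {"commands": [0,0,0,-0.4,-1,0,0,0,-0.8,-1]}}

```text
clock: 10.25
ee_pos: [0.6491, -0.0574, 0.1205]
tool_rot: [179.9, 0.1, -10.0]
contact_force: [-1.2, -2.4, -3.1]
opening: 0.0177
```

```bash
python3 t.py
```

```text
{'clock': 10.25, 'ee_pos': [0.649, -0.057, 0.121], 'tool_rot': [179.909, 0.053, -10.009], 'contact_force': [-1.241, -2.389, -3.116], 'wrist_torque': [-0.468, 0.129, 0.208], 'opening': 0.018} q7 -98.2
```

Emit:
{"method": "play_rows", "body": {"commands": [0,0,0,-0.3,-1,0,0,0,-0.6,-1]}}

```text
clock: 10.5
ee_pos: [0.6491, -0.0574, 0.1205]
tool_rot: [179.9, 0.1, -13.7]
contact_force: [0.5, -3.0, -3.6]
opening: 0.0173
```

```bash
python3 t.py
```

```text
{'clock': 10.5, 'ee_pos': [0.649, -0.057, 0.121], 'tool_rot': [179.907, 0.057, -13.727], 'contact_force': [0.53, -2.976, -3.563], 'wrist_torque': [-0.474, 0.101, 0.151], 'opening': 0.017} q7 -101.4
```

Emit:
{"method": "play_rows", "body": {"commands": [0,0,0,-0.3,-1,0,0,0,-0.6,-1]}}

```text
clock: 10.75
ee_pos: [0.6491, -0.0574, 0.1205]
tool_rot: [179.9, 0.1, -17.5]
contact_force: [0.6, -2.0, -3.3]
opening: 0.0178
```

```bash
python3 t.py
```

```text
{'clock': 10.75, 'ee_pos': [0.649, -0.057, 0.121], 'tool_rot': [179.908, 0.052, -17.451], 'contact_force': [0.552, -1.976, -3.341], 'wrist_torque': [-0.499, 0.165, 0.193], 'opening': 0.018} q7 -104.5
```

Emit:
{"method": "play_rows", "body": {"commands": [0,0,0,-0.3,-1,0,0,0,-0.6,-1]}}

```text
clock: 11.0
ee_pos: [0.6491, -0.0574, 0.1205]
tool_rot: [179.9, 0.1, -21.2]
contact_force: [-1.0, -1.3, -4.0]
opening: 0.0176
```

```bash
python3 t.py
```

```text
{'clock': 11.0, 'ee_pos': [0.649, -0.057, 0.121], 'tool_rot': [179.908, 0.053, -21.17], 'contact_force': [-0.962, -1.316, -3.968], 'wrist_torque': [-0.484, 0.081, 0.15], 'opening': 0.018} q7 -107.6
```

```bash
python3 - <<'E'
from h import *
s=snap('side')
b=cv2.resize(s['color'][170:250,250:340],None,fx=7,fy=7,interpolation=cv2.INTER_CUBIC)
cv2.imwrite('pics/s3.png',b)
E
```

```text
(no output)
```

View pics/s3.png

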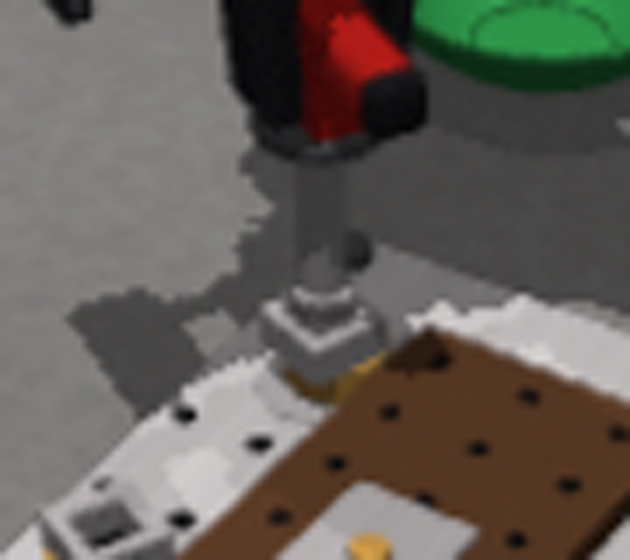

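The head has turned with the key, and the brass lobe is now at the panel edge around px (300,224). I'll carry on in small steps.

Emit:
{"method": "play_rows", "body": {"commands": [0,0,0,-0.25,-1,0,0,0,-0.5,-1]}}

```text
clock: 11.3
ee_pos: [0.6491, -0.0574, 0.1205]
tool_rot: [179.9, 0.1, -24.3]
contact_force: [-0.3, -1.3, -3.5]
opening: 0.018
```

```bash
python3 t.py
```

```text
{'clock': 11.3, 'ee_pos': [0.649, -0.057, 0.121], 'tool_rot': [179.908, 0.052, -24.331], 'contact_force': [-0.337, -1.344, -3.524], 'wrist_torque': [-0.424, 0.177, 0.218], 'opening': 0.018} q7 -110.2
```

Emit:
{"method": "play_rows", "body": {"commands": [0,0,0,-0.25,-1,0,0,0,-0.5,-1]}}

```text
clock: 11.55
ee_pos: [0.6491, -0.0574, 0.1205]
tool_rot: [179.9, 0.1, -27.4]
contact_force: [-0.4, -1.8, -3.6]
opening: 0.0178
```

```bash
python3 t.py
```

```text
{'clock': 11.55, 'ee_pos': [0.649, -0.057, 0.121], 'tool_rot': [179.907, 0.052, -27.433], 'contact_force': [-0.443, -1.838, -3.566], 'wrist_torque': [-0.489, 0.126, 0.148], 'opening': 0.018} q7 -112.8
```

Emit:
{"method": "play_rows", "body": {"commands": [0,0,0,-0.25,-1,0,0,0,-0.5,-1]}}

```text
clock: 11.8
ee_pos: [0.6491, -0.0574, 0.1205]
tool_rot: [179.9, 0.1, -30.5]
contact_force: [-1.0, -2.4, -1.6]
opening: 0.0177
```

```bash
python3 t.py
```

```text
{'clock': 11.8, 'ee_pos': [0.649, -0.057, 0.12], 'tool_rot': [179.903, 0.051, -30.518], 'contact_force': [-1.049, -2.384, -1.59], 'wrist_torque': [-0.495, 0.14, 0.329], 'opening': 0.018} q7 -115.4
```

Emit:
{"method": "play_rows", "body": {"commands": [0,0,0,-0.25,-1,0,0,0,-0.5,-1]}}

```text
clock: 12.05
ee_pos: [0.6492, -0.0573, 0.1206]
tool_rot: [179.9, 0.0, -33.6]
contact_force: [-0.4, -1.7, -3.1]
opening: 0.0176
```

```bash
python3 t.py
```

```text
{'clock': 12.05, 'ee_pos': [0.649, -0.057, 0.121], 'tool_rot': [179.907, 0.044, -33.607], 'contact_force': [-0.4, -1.678, -3.127], 'wrist_torque': [-0.505, 0.11, 0.359], 'opening': 0.018} q7 -118.0
```

Emit:
{"method": "play_rows", "body": {"commands": [0,0,0,-0.2,-1,0,0,0,-0.35,-1]}}

```text
clock: 12.3
ee_pos: [0.6492, -0.0573, 0.1206]
tool_rot: [179.9, 0.0, -35.8]
contact_force: [-0.3, -1.4, -2.7]
opening: 0.018
```

```bash
python3 t.py
```

```text
{'clock': 12.3, 'ee_pos': [0.649, -0.057, 0.121], 'tool_rot': [179.902, 0.038, -35.758], 'contact_force': [-0.272, -1.362, -2.736], 'wrist_torque': [-0.529, 0.109, 0.411], 'opening': 0.018} q7 -119.8
```

Emit:
{"method": "play_rows", "body": {"commands": [0,0,0,-0.2,-1,0,0,0,-0.35,-1]}}

```text
clock: 12.55
ee_pos: [0.6491, -0.0573, 0.1205]
tool_rot: [179.9, 0.0, -37.9]
contact_force: [-0.8, -2.2, -3.1]
opening: 0.0178
```

```bash
python3 t.py
```

```text
{'clock': 12.55, 'ee_pos': [0.649, -0.057, 0.121], 'tool_rot': [179.901, 0.042, -37.916], 'contact_force': [-0.824, -2.216, -3.059], 'wrist_torque': [-0.44, 0.113, 0.481], 'opening': 0.018} q7 -121.6
```

Emit:
{"method": "play_rows", "body": {"commands": [0,0,0,-0.1,-1,0,0,0,-0.2,-1]}}

```text
clock: 12.8
ee_pos: [0.6492, -0.0572, 0.1206]
tool_rot: [179.9, 0.0, -39.2]
contact_force: [0.4, -1.4, -2.6]
opening: 0.0178
```

```bash
python3 t.py
```

```text
{'clock': 12.8, 'ee_pos': [0.649, -0.057, 0.121], 'tool_rot': [179.906, 0.039, -39.151], 'contact_force': [0.395, -1.443, -2.551], 'wrist_torque': [-0.469, 0.105, 0.516], 'opening': 0.018} q7 -122.6
```

The right cam reads 0.516 N m. I'll unload, lift, and move to the left cam with yaw 163.

Emit:
{"method": "play_rows", "body": {"commands": [0,0,0,0.35,-1,0,0,0,0.7,-1,0,0,0,0.7,-1]}}

```text
clock: 13.18
ee_pos: [0.6491, -0.0574, 0.1205]
tool_rot: [179.9, 0.1, -34.9]
contact_force: [-0.2, -1.3, -2.5]
opening: 0.0175
```

```bash
python3 t.py
```

```text
{'clock': 13.175, 'ee_pos': [0.649, -0.057, 0.121], 'tool_rot': [179.917, 0.051, -34.948], 'contact_force': [-0.17, -1.28, -2.49], 'wrist_torque': [-0.466, 0.097, 0.071], 'opening': 0.018} q7 -119.1
```

Emit:
{"method": "play_rows", "body": {"commands": [0,0,0.3,0,-1,0,0,0.7,0,-1,0,0,1.2,0,-1,0,0,1.2,0,-1,0,0,1.2,0,-1]}}

```text
clock: 13.8
ee_pos: [0.649, -0.0572, 0.1687]
tool_rot: [179.9, 0.1, -34.9]
contact_force: [-0.4, -0.5, -2.5]
opening: 0.0178
```

```bash
python3 t.py
```

```text
{'clock': 13.8, 'ee_pos': [0.649, -0.057, 0.169], 'tool_rot': [179.928, 0.052, -34.944], 'contact_force': [-0.384, -0.461, -2.536], 'wrist_torque': [0.097, 0.002, 0.0], 'opening': 0.018} q7 -119.4
```

Emit:
{"method": "play_rows", "body": {"commands": [-0.1,0.5,0,1.7,-1,-0.2,1,0,3.4,-1,-0.3,1.5,0,5.1,-1,-0.4,2,0,6.8,-1,-0.5,2.7,0,8.5,-1,-0.5,2.7,0,10.2,-1,-0.5,2.7,0,11.9,-1,-0.5,2.7,0,13.6,-1,-0.5,2.7,0,15.3,-1,-0.5,2.7,0,17,-1,-0.5,2.7,0,18.7,-1,-0.5,2.7,0,20.4,-1,-0.5,2.7,0,22.1,-1,-0.5,2.7,0,23.8,-1,-0.5,2.7,0,25.5,-1,-0.5,2.7,0,27.2,-1]}}

```text
clock: 15.8
ee_pos: [0.6284, 0.0505, 0.1678]
tool_rot: [-180.0, 0.0, 128.6]
contact_force: [0.0, -0.0, -3.3]
opening: 0.0179
```

```bash
python3 t.py
```

```text
{'clock': 15.8, 'ee_pos': [0.628, 0.05, 0.168], 'tool_rot': [-179.988, 0.003, 128.575], 'contact_force': [0.041, -0.007, -3.301], 'wrist_torque': [0.041, -0.127, 0.004], 'opening': 0.018} q7 12.7
```

Emit:
{"method": "play_rows", "body": {"commands": [0,0.01,0,1.7,-1,0,0.01,0,3.4,-1,0,0.01,0,5,-1,0.01,0.01,-0.2,5.77,-1,0.01,0.01,-0.43,5.77,-1,0.01,0.01,-0.43,5.77,-1,0.01,0.01,-0.43,5.77,-1]}}

```text
clock: 16.68
ee_pos: [0.6288, 0.051, 0.1506]
tool_rot: [-180.0, 0.0, 163.2]
contact_force: [0.6, -0.5, -3.2]
opening: 0.0177
```

```bash
python3 t.py; python3 - <<'E'
from h import *
s=snap('side'); p=telemetry.observe()['ee_pos']
for z in(.0855,.03):print('key axis px',proj(s,[p[0],p[1],p[2]-z]))
print('socket',proj(s,[.629,.05136,.0455]))
b=cv2.resize(s['color'][190:270,225:315],None,fx=7,fy=7,interpolation=cv2.INTER_CUBIC)
cv2.imwrite('pics/s4.png',b)
E
```

```text
{'clock': 16.675, 'ee_pos': [0.629, 0.051, 0.151], 'tool_rot': [-179.986, 0.0, 163.153], 'contact_force': [0.629, -0.454, -3.154], 'wrist_torque': [0.019, -0.127, -0.028], 'opening': 0.018} q7 42.3
key axis px (np.float64(263.3393445671036), np.float64(235.06803377395318))
key axis px (np.float64(261.58230085034523), np.float64(211.08144600384023))
socket (np.float64(263.77724473722606), np.float64(243.23474041021598))
```

View pics/s4.png

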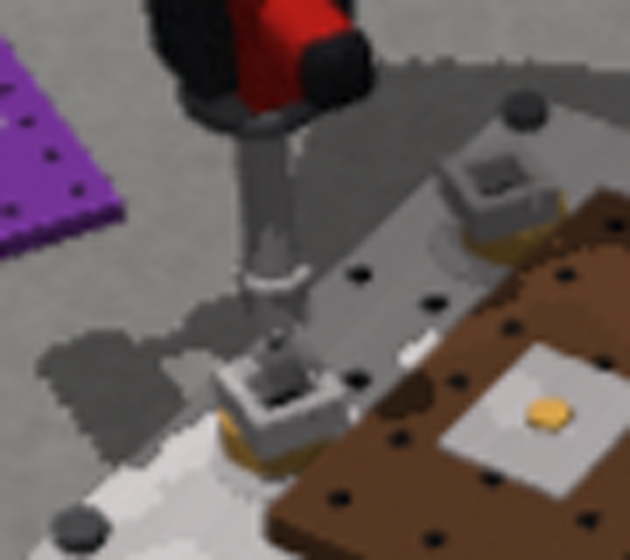

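The tip at about px (264.4,238) is over the left socket at (265.4,245.4), with the same offset pattern as on the right. I'm inserting.

Emit:
{"method": "play_rows", "body": {"commands": [0,0,-0.2,0,-1,0,0,-0.4,0,-1,0,0,-0.5,0,-1,0,0,-0.55,0,-1,0,0,-0.55,0,-1]}}

```text
clock: 17.35
ee_pos: [0.629, 0.051, 0.1288]
tool_rot: [-180.0, 0.0, 163.2]
contact_force: [-0.3, -0.1, -2.4]
opening: 0.0176
```

```bash
python3 t.py
```

```text
{'clock': 17.35, 'ee_pos': [0.629, 0.051, 0.129], 'tool_rot': [-179.993, 0.017, 163.164], 'contact_force': [-0.316, -0.12, -2.383], 'wrist_torque': [0.043, -0.191, 0.023], 'opening': 0.018} q7 41.4
```

Emit:
{"method": "play_rows", "body": {"commands": [0,0,-0.07,0,-1,0,0,-0.14,0,-1,0,0,-0.2,0,-1,0,0,-0.2,0,-1,0,0,-0.2,0,-1]}}

```text
clock: 17.98
ee_pos: [0.629, 0.051, 0.1207]
tool_rot: [-180.0, 0.0, 163.2]
contact_force: [0.9, -0.3, -3.3]
opening: 0.0179
```

```bash
python3 t.py
```

```text
{'clock': 17.975, 'ee_pos': [0.629, 0.051, 0.121], 'tool_rot': [-179.992, 0.014, 163.162], 'contact_force': [0.866, -0.344, -3.278], 'wrist_torque': [0.035, -0.203, -0.025], 'opening': 0.018} q7 41.1
```

Emit:
{"method": "play_rows", "body": {"commands": [0,0,0,-0.8,-1,0,0,0,-1.6,-1,0,0,0,-2.4,-1,0,0,0,-3.2,-1,0,0,0,-4,-1,0,0,0,-4.8,-1,0,0,0,-5.6,-1,0,0,0,-6.4,-1,0,0,0,-7.2,-1,0,0,0,-8,-1]}}

```text
clock: 19.23
ee_pos: [0.629, 0.0502, 0.1209]
tool_rot: [-180.0, 0.1, 115.0]
contact_force: [0.5, -1.7, -2.6]
opening: 0.0179
```

```bash
python3 t.py
```

```text
{'clock': 19.225, 'ee_pos': [0.629, 0.05, 0.121], 'tool_rot': [-179.966, 0.082, 115.016], 'contact_force': [0.467, -1.705, -2.59], 'wrist_torque': [-0.558, -0.192, 0.22], 'opening': 0.018} q7 -0.4
```

Emit:
{"method": "play_rows", "body": {"commands": [0,0,0,-0.4,-1,0,0,0,-0.8,-1]}}

```text
clock: 19.48
ee_pos: [0.629, 0.0499, 0.1208]
tool_rot: [-180.0, 0.1, 110.1]
contact_force: [-0.0, -1.5, -3.4]
opening: 0.0178
```

```bash
python3 t.py
```

```text
{'clock': 19.475, 'ee_pos': [0.629, 0.05, 0.121], 'tool_rot': [-179.954, 0.102, 110.129], 'contact_force': [-0.045, -1.51, -3.395], 'wrist_torque': [-0.317, -0.194, 0.21], 'opening': 0.018} q7 -4.6
```

Emit:
{"method": "play_rows", "body": {"commands": [0,0,0,-0.4,-1,0,0,0,-0.8,-1]}}

```text
clock: 19.73
ee_pos: [0.629, 0.0499, 0.1209]
tool_rot: [-180.0, 0.1, 105.2]
contact_force: [0.4, -1.3, -4.5]
opening: 0.0179
```

```bash
python3 t.py
```

```text
{'clock': 19.725, 'ee_pos': [0.629, 0.05, 0.121], 'tool_rot': [-179.951, 0.108, 105.197], 'contact_force': [0.403, -1.311, -4.536], 'wrist_torque': [-0.345, -0.201, 0.126], 'opening': 0.018} q7 -8.8
```

Turned 58° so far, so the cam is about 80–85° past open.

Emit:
{"method": "play_rows", "body": {"commands": [0,0,0,-0.4,-1,0,0,0,-0.8,-1]}}

```text
clock: 19.98
ee_pos: [0.6289, 0.0499, 0.1208]
tool_rot: [-179.9, 0.1, 100.2]
contact_force: [0.5, -0.3, -3.7]
opening: 0.0174
```

```bash
python3 t.py
```

```text
{'clock': 19.975, 'ee_pos': [0.629, 0.05, 0.121], 'tool_rot': [-179.944, 0.11, 100.249], 'contact_force': [0.492, -0.35, -3.717], 'wrist_torque': [-0.331, -0.161, 0.132], 'opening': 0.017} q7 -13.0
```

Emit:
{"method": "play_rows", "body": {"commands": [0,0,0,-0.3,-1,0,0,0,-0.6,-1]}}

```text
clock: 20.23
ee_pos: [0.6289, 0.0499, 0.1208]
tool_rot: [-179.9, 0.1, 96.5]
contact_force: [0.5, -0.6, -3.6]
opening: 0.0176
```

```bash
python3 t.py
```

```text
{'clock': 20.225, 'ee_pos': [0.629, 0.05, 0.121], 'tool_rot': [-179.943, 0.112, 96.536], 'contact_force': [0.507, -0.596, -3.643], 'wrist_torque': [-0.324, -0.173, 0.172], 'opening': 0.018} q7 -16.2
```

Emit:
{"method": "play_rows", "body": {"commands": [0,0,0,-0.3,-1,0,0,0,-0.6,-1]}}

```text
clock: 20.48
ee_pos: [0.6289, 0.0499, 0.1209]
tool_rot: [-179.9, 0.1, 92.8]
contact_force: [-0.0, -0.6, -2.7]
opening: 0.0179
```

```bash
python3 t.py
```

```text
{'clock': 20.475, 'ee_pos': [0.629, 0.05, 0.121], 'tool_rot': [-179.94, 0.115, 92.819], 'contact_force': [-0.023, -0.554, -2.719], 'wrist_torque': [-0.32, -0.149, 0.195], 'opening': 0.018} q7 -19.4
```

Emit:
{"method": "play_rows", "body": {"commands": [0,0,0,-0.3,-1,0,0,0,-0.6,-1]}}

```text
clock: 20.72
ee_pos: [0.6289, 0.0499, 0.1208]
tool_rot: [-179.9, 0.1, 89.1]
contact_force: [0.6, -1.0, -2.7]
opening: 0.0176
```

```bash
python3 t.py
```

```text
{'clock': 20.725, 'ee_pos': [0.629, 0.05, 0.121], 'tool_rot': [-179.935, 0.115, 89.095], 'contact_force': [0.612, -1.035, -2.74], 'wrist_torque': [-0.306, -0.072, 0.107], 'opening': 0.018} q7 -22.5
```

Emit:
{"method": "play_rows", "body": {"commands": [0,0,0,-0.3,-1,0,0,0,-0.6,-1]}}

```text
clock: 20.98
ee_pos: [0.6288, 0.0498, 0.1208]
tool_rot: [-179.9, 0.1, 85.4]
contact_force: [0.4, -0.9, -2.4]
opening: 0.0175
```

```bash
python3 t.py
```

```text
{'clock': 20.975, 'ee_pos': [0.629, 0.05, 0.121], 'tool_rot': [-179.932, 0.117, 85.373], 'contact_force': [0.355, -0.856, -2.353], 'wrist_torque': [-0.334, -0.137, 0.118], 'opening': 0.017} q7 -25.7
```

Emit:
{"method": "play_rows", "body": {"commands": [0,0,0,-0.3,-1,0,0,0,-0.6,-1]}}

```text
clock: 21.22
ee_pos: [0.6288, 0.0498, 0.1208]
tool_rot: [-179.9, 0.1, 81.7]
contact_force: [0.4, -1.1, -3.6]
opening: 0.0181
```

```bash
python3 t.py
```

```text
{'clock': 21.225, 'ee_pos': [0.629, 0.05, 0.121], 'tool_rot': [-179.929, 0.12, 81.652], 'contact_force': [0.442, -1.085, -3.606], 'wrist_torque': [-0.378, -0.072, 0.168], 'opening': 0.018} q7 -28.9
```

Emit:
{"method": "play_rows", "body": {"commands": [0,0,0,-0.3,-1,0,0,0,-0.6,-1]}}

```text
clock: 21.48
ee_pos: [0.6288, 0.0499, 0.1208]
tool_rot: [-179.9, 0.1, 77.9]
contact_force: [0.8, -1.1, -3.3]
opening: 0.0178
```

```bash
python3 t.py
```

```text
{'clock': 21.475, 'ee_pos': [0.629, 0.05, 0.121], 'tool_rot': [-179.928, 0.118, 77.937], 'contact_force': [0.775, -1.072, -3.338], 'wrist_torque': [-0.38, 0.001, 0.241], 'opening': 0.018} q7 -32.0
```

Torque is beginning to rise at about 107–112° past open.

Emit:
{"method": "play_rows", "body": {"commands": [0,0,0,-0.25,-1,0,0,0,-0.5,-1]}}

```text
clock: 21.72
ee_pos: [0.6288, 0.0499, 0.1208]
tool_rot: [-179.9, 0.1, 74.8]
contact_force: [-0.0, -0.5, -2.8]
opening: 0.0178
```

```bash
python3 t.py
```

```text
{'clock': 21.725, 'ee_pos': [0.629, 0.05, 0.121], 'tool_rot': [-179.928, 0.124, 74.841], 'contact_force': [-0.02, -0.527, -2.782], 'wrist_torque': [-0.441, 0.027, 0.202], 'opening': 0.018} q7 -34.6
```

Emit:
{"method": "play_rows", "body": {"commands": [0,0,0,-0.2,-1,0,0,0,-0.4,-1]}}

```text
clock: 21.98
ee_pos: [0.6287, 0.0498, 0.1208]
tool_rot: [-179.9, 0.1, 72.4]
contact_force: [-0.1, -1.4, -4.1]
opening: 0.0177
```

```bash
python3 t.py
```

```text
{'clock': 21.975, 'ee_pos': [0.629, 0.05, 0.121], 'tool_rot': [-179.924, 0.126, 72.362], 'contact_force': [-0.08, -1.378, -4.115], 'wrist_torque': [-0.456, 0.045, 0.195], 'opening': 0.018} q7 -36.7
```

Emit:
{"method": "play_rows", "body": {"commands": [0,0,0,-0.25,-1,0,0,0,-0.5,-1]}}

```text
clock: 22.22
ee_pos: [0.6288, 0.0499, 0.1209]
tool_rot: [-179.9, 0.1, 69.3]
contact_force: [-0.6, -1.4, -2.2]
opening: 0.018
```

```bash
python3 t.py
```

```text
{'clock': 22.225, 'ee_pos': [0.629, 0.05, 0.121], 'tool_rot': [-179.925, 0.126, 69.264], 'contact_force': [-0.567, -1.445, -2.2], 'wrist_torque': [-0.438, 0.019, 0.241], 'opening': 0.018} q7 -39.4
```

Emit:
{"method": "play_rows", "body": {"commands": [0,0,0,-0.25,-1,0,0,0,-0.5,-1]}}

```text
clock: 22.48
ee_pos: [0.6287, 0.0499, 0.1208]
tool_rot: [-179.9, 0.1, 66.2]
contact_force: [0.2, -2.0, -1.8]
opening: 0.018
```

```bash
python3 t.py
```

```text
{'clock': 22.475, 'ee_pos': [0.629, 0.05, 0.121], 'tool_rot': [-179.923, 0.13, 66.173], 'contact_force': [0.246, -2.003, -1.818], 'wrist_torque': [-0.424, -0.006, 0.326], 'opening': 0.018} q7 -42.0
```

Emit:
{"method": "play_rows", "body": {"commands": [0,0,0,-0.2,-1,0,0,0,-0.35,-1]}}

```text
clock: 22.72
ee_pos: [0.6288, 0.0499, 0.1209]
tool_rot: [-179.9, 0.1, 64.0]
contact_force: [-0.1, -1.4, -3.2]
opening: 0.0178
```

```bash
python3 t.py
```

```text
{'clock': 22.725, 'ee_pos': [0.629, 0.05, 0.121], 'tool_rot': [-179.931, 0.128, 64.011], 'contact_force': [-0.109, -1.379, -3.245], 'wrist_torque': [-0.418, -0.023, 0.312], 'opening': 0.018} q7 -43.8
```

Emit:
{"method": "play_rows", "body": {"commands": [0,0,0,-0.2,-1,0,0,0,-0.35,-1]}}

```text
clock: 22.98
ee_pos: [0.6288, 0.0499, 0.1208]
tool_rot: [-179.9, 0.1, 61.9]
contact_force: [0.9, -1.4, -2.9]
opening: 0.0178
```

```bash
python3 t.py
```

```text
{'clock': 22.975, 'ee_pos': [0.629, 0.05, 0.121], 'tool_rot': [-179.931, 0.127, 61.851], 'contact_force': [0.899, -1.412, -2.907], 'wrist_torque': [-0.435, -0.057, 0.364], 'opening': 0.018} q7 -45.6
```

Emit:
{"method": "play_rows", "body": {"commands": [0,0,0,-0.2,-1,0,0,0,-0.35,-1]}}

```text
clock: 23.22
ee_pos: [0.6288, 0.0499, 0.1209]
tool_rot: [-179.9, 0.1, 59.7]
contact_force: [0.5, -0.6, -2.5]
opening: 0.0178
```

```bash
python3 t.py
```

```text
{'clock': 23.225, 'ee_pos': [0.629, 0.05, 0.121], 'tool_rot': [-179.933, 0.131, 59.693], 'contact_force': [0.499, -0.627, -2.537], 'wrist_torque': [-0.426, -0.027, 0.402], 'opening': 0.018} q7 -47.4
```

Emit:
{"method": "play_rows", "body": {"commands": [0,0,0,-0.15,-1,0,0,0,-0.3,-1]}}

```text
clock: 23.48
ee_pos: [0.6288, 0.0499, 0.1209]
tool_rot: [-179.9, 0.1, 57.8]
contact_force: [-0.1, -1.5, -2.5]
opening: 0.0178
```

```bash
python3 t.py
```

```text
{'clock': 23.475, 'ee_pos': [0.629, 0.05, 0.121], 'tool_rot': [-179.936, 0.131, 57.843], 'contact_force': [-0.121, -1.528, -2.531], 'wrist_torque': [-0.476, -0.013, 0.455], 'opening': 0.018} q7 -49.0
```

One more step of about 1.8°, to roughly 0.5 N m.

Emit:
{"method": "play_rows", "body": {"commands": [0,0,0,-0.15,-1,0,0,0,-0.3,-1]}}

```text
clock: 23.72
ee_pos: [0.6288, 0.0499, 0.1209]
tool_rot: [-179.9, 0.1, 56.0]
contact_force: [0.4, -1.8, -2.7]
opening: 0.0175
```

```bash
python3 t.py
```

```text
{'clock': 23.725, 'ee_pos': [0.629, 0.05, 0.121], 'tool_rot': [-179.937, 0.131, 55.988], 'contact_force': [0.446, -1.767, -2.673], 'wrist_torque': [-0.428, -0.002, 0.579], 'opening': 0.018} q7 -50.6
```

The left cam read 0.579 N m, so I'm stopping there. I'll unload, lift out, and re-check the right cam, since tightening the second may have slackened it.

Emit:
{"method": "play_rows", "body": {"commands": [0,0,0,0.35,-1,0,0,0,0.75,-1,0,0,0,0.75,-1]}}

```text
clock: 24.1
ee_pos: [0.6287, 0.0499, 0.1208]
tool_rot: [-179.9, 0.1, 60.5]
contact_force: [-1.0, -1.2, -2.8]
opening: 0.018
```

```bash
python3 t.py
```

```text
{'clock': 24.1, 'ee_pos': [0.629, 0.05, 0.121], 'tool_rot': [-179.92, 0.118, 60.502], 'contact_force': [-0.97, -1.156, -2.76], 'wrist_torque': [-0.379, 0.047, 0.07], 'opening': 0.018} q7 -46.8
```

Emit:
{"method": "play_rows", "body": {"commands": [0,0,0.3,0,-1,0,0,0.7,0,-1,0,0,1,0,-1,0,0,1,0,-1,0,0,1,0,-1]}}

```text
clock: 24.72
ee_pos: [0.6285, 0.0499, 0.1608]
tool_rot: [-179.9, 0.1, 60.5]
contact_force: [-0.2, 0.3, -3.0]
opening: 0.0178
```

```bash
python3 t.py
```

```text
{'clock': 24.725, 'ee_pos': [0.629, 0.05, 0.161], 'tool_rot': [-179.912, 0.128, 60.505], 'contact_force': [-0.196, 0.331, -3.03], 'wrist_torque': [-0.055, -0.076, -0.031], 'opening': 0.018} q7 -46.0
```

Emit:
{"method": "play_rows", "body": {"commands": [0.2,-1,0,-0.5,-1,0.4,-2,0,-0.92,-1,0.51,-2.68,0,-0.92,-1,0.51,-2.68,0,-0.92,-1,0.51,-2.68,0,-0.92,-1,0.51,-2.68,-0.3,-0.92,-1,0.51,-2.68,-0.6,-0.92,-1,0.51,-2.68,-0.8,-0.92,-1,0.51,-2.68,-0.8,-0.92,-1]}}

```text
clock: 25.85
ee_pos: [0.6485, -0.0574, 0.128]
tool_rot: [-179.9, 0.2, 55.0]
contact_force: [-0.2, -0.8, -3.8]
opening: 0.0178
```

```bash
python3 t.py
```

```text
{'clock': 25.85, 'ee_pos': [0.649, -0.057, 0.128], 'tool_rot': [-179.86, 0.177, 54.987], 'contact_force': [-0.176, -0.756, -3.833], 'wrist_torque': [-0.113, -0.015, 0.005], 'opening': 0.018} q7 -41.1
```

Emit:
{"method": "play_rows", "body": {"commands": [0,0,-0.07,0,-1,0,0,-0.14,0,-1,0,0,-0.2,0,-1,0,0,-0.2,0,-1]}}

```text
clock: 26.35
ee_pos: [0.6493, -0.0578, 0.1215]
tool_rot: [-180.0, 0.2, 55.0]
contact_force: [-3.1, -0.7, 7.4]
opening: 0.0177
```

```bash
python3 t.py
```

```text
{'clock': 26.35, 'ee_pos': [0.649, -0.058, 0.122], 'tool_rot': [-179.965, 0.155, 54.985], 'contact_force': [-3.128, -0.667, 7.4], 'wrist_torque': [-0.315, 0.747, 0.106], 'opening': 0.018} q7 -41.2
```

Emit:
{"method": "play_rows", "body": {"commands": [-0.015,0,0.01,-0.2,-1,-0.015,0,0.01,-0.4,-1]}}

```text
clock: 26.6
ee_pos: [0.6487, -0.058, 0.1218]
tool_rot: [-180.0, 0.2, 52.5]
contact_force: [-0.1, -1.3, -2.4]
opening: 0.0178
```

```bash
python3 t.py
```

```text
{'clock': 26.6, 'ee_pos': [0.649, -0.058, 0.122], 'tool_rot': [-179.987, 0.154, 52.531], 'contact_force': [-0.093, -1.312, -2.443], 'wrist_torque': [-0.379, -0.178, 0.299], 'opening': 0.018} q7 -43.3
```

Emit:
{"method": "play_rows", "body": {"commands": [0,0,0,-0.1,-1,0,0,0,-0.2,-1]}}

```text
clock: 26.85
ee_pos: [0.6488, -0.058, 0.1217]
tool_rot: [-180.0, 0.2, 51.3]
contact_force: [0.4, -0.7, -2.9]
opening: 0.0177
```

```bash
python3 t.py
```

```text
{'clock': 26.85, 'ee_pos': [0.649, -0.058, 0.122], 'tool_rot': [-179.994, 0.159, 51.317], 'contact_force': [0.383, -0.696, -2.896], 'wrist_torque': [-0.353, -0.026, 0.4], 'opening': 0.018} q7 -44.3
```

Emit:
{"method": "play_rows", "body": {"commands": [0,0,0,-0.1,-1,0,0,0,-0.18,-1]}}

```text
clock: 27.1
ee_pos: [0.6488, -0.058, 0.1218]
tool_rot: [180.0, 0.2, 50.2]
contact_force: [0.3, -1.6, -1.5]
opening: 0.0179
```

```bash
python3 t.py
```

```text
{'clock': 27.1, 'ee_pos': [0.649, -0.058, 0.122], 'tool_rot': [180.0, 0.16, 50.216], 'contact_force': [0.251, -1.623, -1.503], 'wrist_torque': [-0.319, -0.092, 0.511], 'opening': 0.018} q7 -45.3
```

The right cam still holds at 0.51 N m. I'm unloading and heading back to the stand.

Emit:
{"method": "play_rows", "body": {"commands": [0,0,0,0.35,-1,0,0,0,0.7,-1,0,0,0,0.7,-1,0,0,0.4,0.7,-1,0,0,1,0.7,-1,0,0,1.8,0.7,-1,0,0,2.25,0.7,-1,0,0,2.25,0.7,-1]}}

```text
clock: 28.1
ee_pos: [0.6498, -0.0577, 0.2136]
tool_rot: [179.9, 0.0, 54.4]
contact_force: [-0.2, -0.3, -3.3]
opening: 0.0175
```

```bash
python3 t.py
```

```text
{'clock': 28.1, 'ee_pos': [0.65, -0.058, 0.214], 'tool_rot': [179.859, 0.049, 54.412], 'contact_force': [-0.182, -0.328, -3.276], 'wrist_torque': [-0.002, -0.024, -0.03], 'opening': 0.018} q7 -40.5
```

Emit:
{"method": "play_rows", "body": {"commands": [-0.6,-1,0,-1.4,-1,-1.2,-2,0,-2.8,-1,-1.8,-3,0,-4.2,-1,-2.4,-4,0,-5.6,-1,-3,-5,0,-7,-1,-3.49,-5.82,0,-8.55,-1,-3.49,-5.82,0,-8.55,-1,-3.49,-5.82,0,-8.55,-1,-3.49,-5.82,0,-8.55,-1,-3.49,-5.82,0,-8.55,-1]}}

```text
clock: 29.35
ee_pos: [0.5107, -0.2895, 0.2134]
tool_rot: [179.9, 0.1, 3.2]
contact_force: [-0.5, -0.0, -3.8]
opening: 0.0174
```

```bash
python3 t.py; python3 - <<'E'
from h import *
s=snap('side')
cv2.imwrite('pics/s5.png',cv2.resize(s['color'][120:240,360:480],None,fx=4,fy=4,interpolation=cv2.INTER_CUBIC))
E
```

```text
{'clock': 29.35, 'ee_pos': [0.511, -0.29, 0.213], 'tool_rot': [179.888, 0.053, 3.225], 'contact_force': [-0.519, -0.038, -3.798], 'wrist_torque': [0.014, -0.023, 0.026], 'opening': 0.017} q7 -61.0
```

View pics/s5.png

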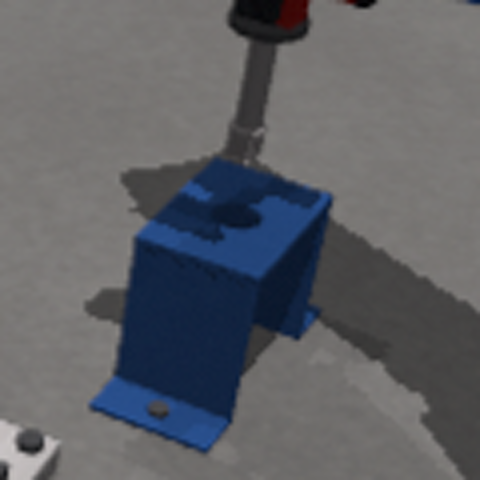

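The tip is directly above the hole, which is at about px (419,173.5) in the side view. I'm lowering the key.

Emit:
{"method": "play_rows", "body": {"commands": [-0.01,-0.02,-0.5,0,-1,-0.01,-0.02,-1,0,-1,-0.01,-0.02,-1.5,0,-1,-0.01,-0.02,-2,0,-1,-0.01,-0.02,-2.4,0,-1,-0.01,-0.02,-2.6,0,-1,-0.01,-0.02,-2.68,0,-1,-0.01,-0.02,-2.7,0,-1,-0.01,-0.02,-2.7,0,-1]}}

```text
clock: 30.52
ee_pos: [0.5105, -0.2908, 0.1059]
tool_rot: [179.9, 0.0, 3.2]
contact_force: [0.8, 0.4, -2.7]
opening: 0.0176
```

Emit:
{"method": "play_rows", "body": {"commands": [0,0,-0.03,0,-1,0,0,-0.03,0,-1,0,0,-0.03,0,0,0,0,-0.03,0,1,0,0,-0.03,0,1,0,0,-0.03,0,1,0,0,-0.03,0,1,0,0,-0.03,0,1,0,0,-0.03,0,1]}}

```text
clock: 31.65
ee_pos: [0.5105, -0.2907, 0.1047]
tool_rot: [179.9, 0.0, 3.2]
contact_force: [0.4, -0.3, -0.1]
opening: 0.0858
```

Emit:
{"method": "play_rows", "body": {"commands": [0,0,0.5,0,1,0,0,1.2,0,1,0,0,2,0,1,0,0,3,0,1,-1.5,-2,3,0,1,-3,-4,3,0,1,-3,-4,3,0,1,-3,-4,3,0,1,-3,-4,3,0,1]}}

```text
clock: 32.78
ee_pos: [0.3902, -0.451, 0.2246]
tool_rot: [179.9, -0.0, 3.1]
contact_force: [-0.1, 0.3, -0.6]
opening: 0.0883
```

```bash
python3 m2.py; python3 - <<'E'
from h import *
d=snap('top'); s=snap('side')
a=cv2.resize(d['color'][175:310,250:510],None,fx=3,fy=3,interpolation=cv2.INTER_CUBIC)[:,:780]
cv2.imwrite('pics/f1.png',a); cv2.imwrite('pics/f2.png',s['color'])
E
```

```text
L ((0.6289888620376587, 0.051416873931884766), (0.01622239127755165, 0.016367347911000252), 74.21395111083984) lobe yaw -29.764994330318345 0.020434391660369727 side px (np.float64(263.7596212169477), np.float64(243.25178161011019))
R ((0.6495456695556641, -0.056348055601119995), (0.01656985469162464, 0.016050497069954872), 69.35472869873047) lobe yaw -12.869300064862136 0.017592332450829376 side px (np.float64(294.7306682341361), np.float64(213.60032607443623))
dist 0.10970807797325502 fix yaw 10.799768002336009 origin [ 0.5788326  -0.01386299]
[ 0.560542   -0.28918779  0.131     ]
[ 0.46022863 -0.2945229   0.131     ]
proj bar top center in side (np.float64(420.5761488762811), np.float64(154.62280574749792)) top (np.float64(479.15356046560873), np.float64(275.77673591355205))
plate ((0.5103318691253662, -0.2898639142513275), (0.06839721649885178, 0.09913548082113266), 7.27163028717041)
```

View pics/f1.png

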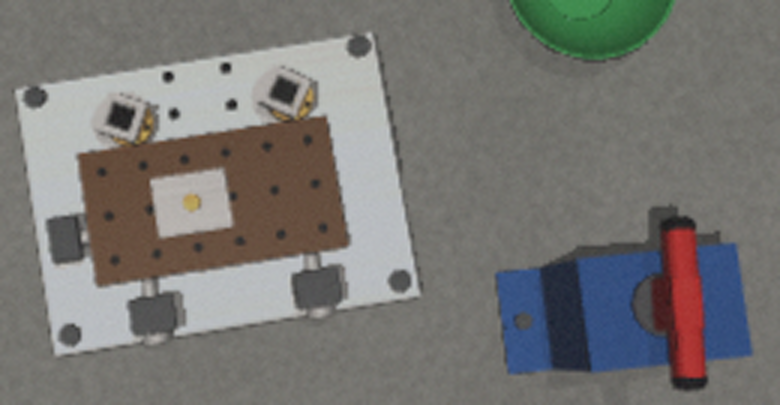

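View pics/f2.png

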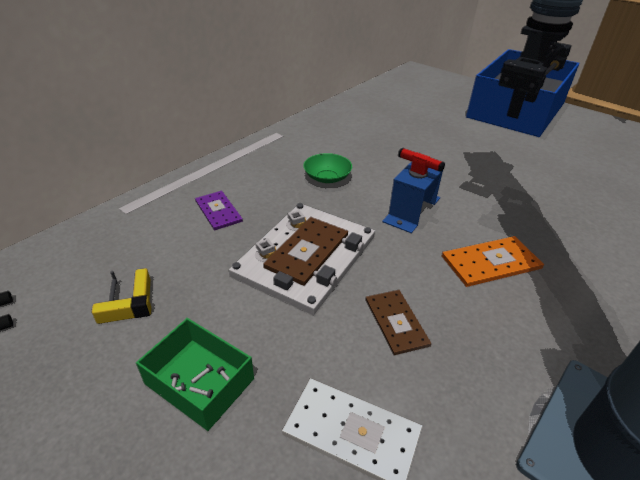

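The final views show the panel against both stop noses and the end stop, with both lobes turned toward the panel (top px about 298,216 and 353,210). The key hangs in the stand, and the bin, bowl and clamp haven't moved.

```bash
python3 -c "
from h import *
print(manip.job_done())"
```

```text
the job is handed in; nothing more can be done
None
```

I tightened both cams with the T-handle key, right one first, hung the key back in its stand and handed the job in at about 33 s of the 69 s allowed. No verdict was reported.

**Right cam:** I tightened it to about 0.52 N m. After the left cam was done I went back and turned the key until it read 0.51 N m, with no clear yield, so it had not slackened noticeably.

**Left cam:** I tightened it to 0.58 N m. The last step jumped from 0.46 to 0.58, more than I aimed for. It is still under the 0.65 N m limit, but it is the narrower margin, since readings vary by about 0.03 N m.

**Last images:**
- **Panel:** it sits against both stop screws and the end stop.
- **Cams:** they ended about 121° (right) and 117° (left) past open, measured from the socket squares.
- **Key and stand:** the key hangs in the stand at its original spot, with the gripper open and clear.
- **Bin, bowl and clamp:** they look unmoved.

**Disagreements:**
- The side camera placed the sockets about 2 pixels from where the top view predicted. It made no difference, as the key went into both.
- The automatic lobe-angle figures in the last measurement run used the old dot positions, so I ignored them.
- When I re-seated the key in the right cam for the check, it met about 10 N of resistance. A small sideways shift cleared it.

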